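# Zero the tilt readout, then jack up the compass turntable and hold it tilted

### The job

On the tilt readout box press the three keys fully down one at a time, letting each come back up: the large one, then the middle one, then the small one. Then move the lever jack so that it stands on the table with its saddle centred under the pin-marked lift point of the turntable's tilt plate, let go of it, pump its handle all the way down once and let it rise right back up, then press the handle all the way down again and finish while holding it down with the fingers, so that the jack alone keeps the plate raised. Leave everything else on the table where it is.

Things in the scene. Friction and masses are not known exactly. Their poses are not given: they have to be found in the camera images.
- stand: Fixed grey base of the tilt stand, 200 mm (its x) by 270 mm (its y), 18 mm high. Origin: on the table exactly below the lift point; +y points to the stand's hinge, 300 mm away at height 50 mm. The base covers y = 50 to 320 mm; the table under the lift point is bare. Place and yaw vary.
- plate (a joint): Tilt (rad) of the 190 x 260 x 10 mm aluminium plate (underside 54 mm up, covering stand y = 30 to 290 mm) that carries the 172 mm brass turntable with a clear compass (top at 93 mm). 0 = level; grows as the lift point is raised, 300 mm from the hinge. It falls back by gravity; 7 to 11 N at the lift point raises it.
- lift_point (a point): Lift point: centre of the flat underside of the 50 mm wide, 10 mm thick tongue that sticks out from the plate along the stand's -y as far as y = -23 mm. 54 mm above the table at rest. Marked on top by a 28 mm dark round boss 4 mm high with an 8 mm steel pin 10 mm high in its centre, exactly above this point.
- jack: Small lever jack, loose, 0.8 kg; own frame, mm: origin on its underside, +x to the saddle, -x to the pump handle, z up. Dark foot plate x -125..93, y -33..33, 8 thick. Grey upright block to grip across y: x -12..28, y -19..19, top at z 78, sides plain above z 24. Saddle at x 75, y 0. Handle pivot at x -18, z 40.
- saddle_top (a point): Centre of the top of the jack's saddle, a 32 mm steel disc; 46 mm above the table at rest, so it passes 8 mm below the tongue. It rises 24 mm when the handle goes all the way down, in proportion to the handle angle.
- handle (a joint): Angle of the pump handle, rad. 0 = up (sloping 0.45 rad upward to the rear), 0.45 = all the way down (level, against its stop). A spring brings it back up when let go. Pushing on the paddle takes about 3 N at the top and, with the plate raised, about 10 N at the bottom.
- paddle_top (a point): Centre of the upper face of the black paddle (44 mm wide, 36 mm long, 8 mm thick) at the rear end of the handle, to be pressed from above; 95 mm from the pivot. In the jack's frame at x -102, z 85 mm with the handle up and at x -113, z 44 mm with the handle down.
- readout: Tilt readout: fixed grey box 78 mm (its x) by 160 mm (its y), 30 mm high, origin at the centre of its underside; three round grey keys in a row along its y at x = -10 mm: large at y = 48, middle at y = 0, small at y = -42 mm, pressed straight down. Place and yaw vary.
- key_large_top (a point): Centre of the top of the large key, 32 mm across, 48 mm above the table when up; it moves with the key and stands in a black collar.
- key_middle_top (a point): Centre of the top of the middle key, 24 mm across, 48 mm above the table when up; it moves with the key and stands in a black collar.
- key_small_top (a point): Centre of the top of the small key, 16 mm across, 48 mm above the table when up; it moves with the key and stands in a black collar.
- key_large (a joint): Travel of the large key, m: 0 = up, 0.006 = fully down; 4 N takes it fully down and a spring returns it.
- key_middle (a joint): Travel of the middle key, m, the same.
- key_small (a joint): Travel of the small key, m, the same.
- slate_a: Bystander: smooth grey slate block 45 x 90 x 28 mm, beside the tilt stand; origin under its centre.
- slate_b: Bystander: a second slate block of the same size, nearer the robot; origin under its centre.
- sighting_bar: Bystander: red aluminium sighting bar 180 mm long (its x), 20 mm wide, with an upright vane 42 mm high at each end; origin under its centre.
- magnet: Bystander: squat bronze cylinder 42 mm across, 24 mm high, near the jack; origin under its centre.
- weight: Bystander: brass weight with a knob, 34 mm across, 42 mm high, near the jack; origin under its centre.
- spare_compass: Bystander: clear baseplate compass 55 x 110 x 13 mm lying flat, at the far side of the place where the jack goes; origin under its centre.

How it is judged:
By the outcome, as a careful person would: the job done as asked, in the order asked, and still so for the second after the job is handed in, while the arm keeps its last pose, push and grip.
It also fails if it takes over 72 s, if anything falls off the work surface, if the arm or the gripper's body presses on something with over 40 N, if the wrist force passes 120 N, or if a joint passes its speed limit or range.

### The arm

A 6-joint arm with a two-finger parallel gripper is mounted at the origin on the work surface. World frame = base frame: x ahead of the robot, y to its left, z up, the work surface at z = 0. Lengths are in m, angles in rad, forces in N, time in s.
With the tool pointing down it reaches from about 0.35 to 0.85 m from the base axis. Payload 8.1 kg.
Tool frame: the origin (TCP) lies where the fingers leave the gripper's body, on its centre line; the fingertips stand ahead of it and the grasp point (between the pads) lies 54 mm ahead of it (robot.tips_ahead is the z of the fingertips in the tool frame, in m); z points along the fingers, y is the line along which they close (so a half turn about z gives the same grasp; the last joint's range is limited). The gripper opens to 85 mm and grips with 20 to 120 N. Pads are 22 mm wide; open, the fingers measure 114 mm over their backs; the gripper's body (76 mm by 85 mm) begins 54 mm behind the grasp point. The pads swing forward as they close: fully open they stand 13 mm farther back than shut.
Start: joints at [-1.227, 0.13, 1.488, -0, 1.523, -0.085], TCP at [0.249, -0.546, 0.304] pointing down, gripper open.
Joint ranges: [-2.96, 2.96], [-0.89, 2.26], [0.02, 2.5], [-1.34, 4.48], [0, 2.73], [-2.66, 2.66]. Speed limits (rad/s): [2.39, 2.39, 2.79, 3.14, 3.14, 3.14].

### API

Orientations are given as a unit quaternion [x, y, z, w].
In Python, from workcell import telemetry, cams, job, robot gives the robot as it stands.
- The arm moves only by the tool apply_moves, never from a script. Its argument "steps" is a list of rows, each an object of numbers: "x", "y", "z": the shift along the tool's x, y, z in m; "rx", "ry", "rz": the turn, a rotation vector about the tool's x, y, z in units of 5 degrees (1.0 is 5 degrees); "grip": the opening, from -1 (shut) to 1 (fully open). In form: [{"x": .., "y": .., "z": .., "rx": .., "ry": .., "rz": .., "grip": ..}, ...]. A call has 1 to 20 rows; each row shifts and turns the commanded pose from where the row before left it, along the tool's axes as they then stand; what a row does not reach is not made up. A row lasts 1/12 s, in which the tool goes at most 41.7 mm and 7.16 degrees, less where a joint would pass 70% of its speed; a pose out of reach is approached as far as the arm can. A call with a gripper value outside its range is refused whole. The fingers move at their own pace and stop on an object; "force" is the grip in N (left out, the last holds). Time passes only in rows, so rows that do not move let the fingers close. It gives the time, the measured TCP pose, the force, the opening and the grip force at its end, in the units of the state.
- telemetry.read_state(): the state, without advancing time (a new reading comes with each control period).
- cams.grab_frame(name): name is "scene" or "top" or "wrist"; returns a dict with "frame" (480x640x3 uint8, blue, green, red), "fx", "fy", "cx", "cy" (pixels), "k1" (the pictures are not rectified: a ray, as slopes to the right and down, at radius r is drawn at 1 + k1 r^2 times it, then the intrinsics apply), "rvec" (rotation vector, rad) and "tvec" (3), from world to camera coordinates, as OpenCV has them. Camera axes: x right, y down, z forward; pixel columns grow to the right and rows downward; lengths in m; the calibration is good to about 2 mm. A picture is of the moment at which its call begins. There is no depth.
- job.sign_off(): hands the job in; it is judged then, once.
The state is a dict: "time_s": time; "joint_pos": joint angles; "qd": joint speeds; "joint_efforts": joint torques, N m; "tool_pos": TCP position; "tool_rot": TCP orientation; "contact_force": force on the tool from outside, world axes, zero at the start; "wrist_torque": the same for the moment, N m; "opening": finger opening in m; "gripper_force": force on a finger pad.
Only numpy, scipy, OpenCV 4.12 (cv2) and the standard library are available. Lean on these libraries where they do the work, as an engineer would, in place of code of your own. Each camera call takes 0.05 s, during which the arm holds its last target. There are 200 camera calls.

## Working session

There is one attempt and no reset: what is moved stays moved. The work goes in short steps, Python scripts to look and compute and a tool call to move; the robot and the scene stay as the last step left them, time stands still between calls to the robot, and variables do not carry over. Pictures are saved under pics/ and viewed, at most 10 in all, crops included, and the job is handed in when it is done.

Besides the shell and the picture viewer there is one more tool, called after "Request:" as name(argument=value, ...) on one line, values as JSON. apply_moves: Moves the arm, as the interface text tells. Its arguments: {"type":"object","properties":{"steps":{"type":"array"},"force":{"type":"number"}},"required":["steps"]}

```bash
mkdir -p pics; ls
cat > h.py <<'E'
import numpy as np, cv2
from scipy.spatial.transform import Rotation as R
from workcell import telemetry, cams, job, robot
def K(f): return np.array([[f['fx'],0,f['cx']],[0,f['fy'],f['cy']],[0,0,1.]])
def ray(f,uv):
    # undistort: xd = x(1+k1 r^2)
    n=cv2.undistortPointsIter(np.array([[uv]],float),K(f),np.array([f['k1'],0,0,0,0.]),None,None,(3,50,1e-10))[0,0]
    Rm=cv2.Rodrigues(np.array(f['rvec'],float))[0]; t=np.array(f['tvec'],float).ravel()
    return -Rm.T@t, Rm.T@np.array([n[0],n[1],1.])
def onz(f,uv,z):
    c,d=ray(f,uv); return c+d*(z-c[2])/d[2]
def proj(f,P):
    return cv2.projectPoints(np.array(P,float).reshape(-1,1,3),np.array(f['rvec'],float),np.array(f['tvec'],float),K(f),np.array([f['k1'],0,0,0,0.]))[0][:,0]
def tri(rs):
    A=0;b=0
    for c,d in rs:
        d=d/np.linalg.norm(d);M=np.eye(3)-np.outer(d,d);A=A+M;b=b+M@c
    return np.linalg.solve(A,b)
def grab(n,name):
    f=cams.grab_frame(n); cv2.imwrite(f'pics/{name}.png',f['frame']); np.save(f'pics/{name}.npy',f,allow_pickle=True); return f
def load(name): return np.load(f'pics/{name}.npy',allow_pickle=True).item()
E
python3 - <<'E'
from h import *
for n in('scene','top','wrist'):
    f=grab(n,n+'0'); c,d=ray(f,(320,240)); print(n,c,d)
print(telemetry.read_state(),robot.tips_ahead)
E
```

```text
pics
scene [ 1.16577905 -0.79108145  0.74766863] [-0.4831053   0.65394934 -0.58277315]
top [ 0.41807971 -0.01088342  1.75263826] [ 0.086279    0.01746035 -0.99644167]
wrist [ 0.31570348 -0.5151242   0.37301769] [-0.26052739 -0.11503652 -0.95862005]
{'time_s': 0.15, 'joint_pos': array([-1.22740178e+00,  1.30987170e-01,  1.48902704e+00,  1.95060524e-05,
        1.52298318e+00, -8.53978276e-02]), 'qd': array([ 8.52796467e-04, -1.88508946e-03, -1.88336304e-03,  9.27074775e-05,
       -1.45253570e-04,  1.39139240e-03]), 'joint_efforts': array([ 5.54294165e-04, -5.70067012e+01, -5.01158202e+01, -9.30600731e-05,
        9.66403139e-03, -1.20231995e-06]), 'tool_pos': array([ 0.24938502, -0.54537421,  0.30308679]), 'tool_rot': array([ 9.77104897e-01,  2.12756966e-01, -8.06925729e-05, -6.97784875e-04]), 'contact_force': array([-0.37533034, -0.56139576, -0.2077028 ]), 'wrist_torque': array([ 0.02462282, -0.00825097,  0.0132553 ]), 'gripper_force': 0.0, 'opening': 0.0852421912965272} 0.0726
```

View pics/top0.png

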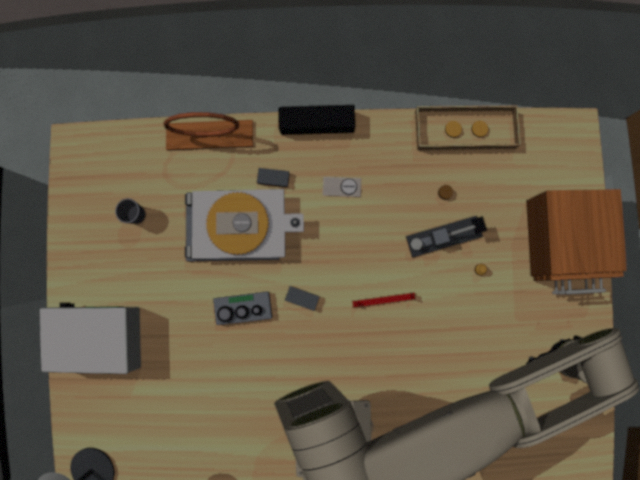

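View pics/scene0.png

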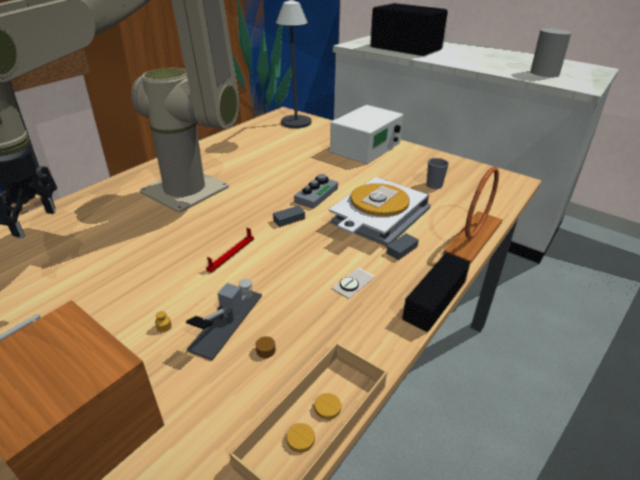

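The top view shows the stand with its boss at about (295,222), the readout keys at (225,313), (242,311) and (257,309), and the jack at about (445,236) with its paddle at (480,226). The scene view shows the same things: boss (349,224), jack (230,315) and the keys near (315,183). Next I'll zoom in on the top view to measure.

Run:
```python
from h import *
f=load('top0');im=f['frame']
a=cv2.resize(im[180:335,200:330],None,fx=3.8,fy=3.8,interpolation=cv2.INTER_CUBIC)
b=cv2.resize(im[205:265,395:500],None,fx=2.8,fy=2.8,interpolation=cv2.INTER_CUBIC)
o=np.zeros((590,800,3),np.uint8);o[:a.shape[0],:a.shape[1]]=a;o[:b.shape[0],500:500+b.shape[1]]=b
s=load('scene0')['frame'][165:245,290:360]; s=cv2.resize(s,None,fx=4,fy=4,interpolation=cv2.INTER_CUBIC);o[200:200+s.shape[0],500:500+s.shape[1]]=s
cv2.imwrite('pics/z1.png',cv2.convertScaleAbs(o,alpha=1.3))
print([np.round(onz(f,p,z),3) for p,z in [((225,313),.048),((242,311),.048),((257,309),.048),((295,222),.073),((416,243),.046),((480,226),.085),((441,237),.078)]])
```

```text
[array([0.369, 0.289, 0.048]), array([0.373, 0.241, 0.048]), array([0.378, 0.199, 0.048]), array([0.615, 0.086, 0.073]), array([ 0.55 , -0.25 ,  0.046]), array([ 0.589, -0.426,  0.085]), array([ 0.562, -0.316,  0.078])]
```

View pics/z1.png

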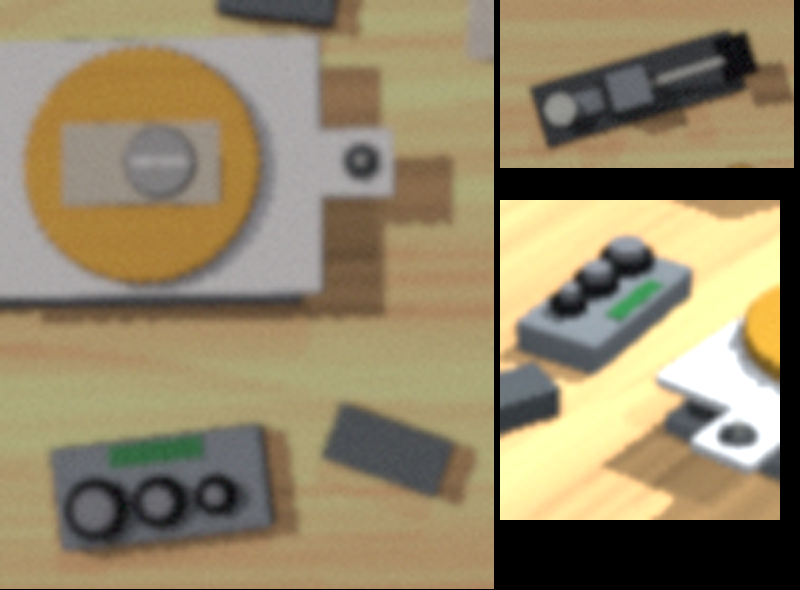

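The zoom shows the keys as grey discs in black collars, the boss on the tongue at crop (362,161), and the jack's saddle at the left end with its paddle to the right. Key spacings of 48 and 42 mm match the given sizes. Now I'll refine the points with masks.

```bash
cat >> h.py <<'E'
def blob(mask,x0,y0,amin=8):
    """components as (cx,cy,area,contour) in full-image pixels"""
    cs,_=cv2.findContours(mask.astype(np.uint8)*255,cv2.RETR_EXTERNAL,cv2.CHAIN_APPROX_NONE)
    o=[]
    for c in cs:
        m=np.zeros(mask.shape,np.uint8);cv2.drawContours(m,[c],-1,1,-1);y,x=np.nonzero(m)
        if len(x)>=amin:o.append((x.mean()+x0,y.mean()+y0,len(x),c[:,0]+[x0,y0]))
    return o
E
python3 - <<'E'
from h import *
f=load('top0');im=f['frame'].astype(int);g=im.max(2)
# keys: collars dark blobs
x0,y0=212,288;sub=g[y0:330,x0:275]
for b in blob(sub<55,x0,y0): print('collar',np.round(b[:3],1),np.round(onz(f,b[:2],.04),4))
# boss
x0,y0=284,212;sub=g[y0:233,x0:303]
for b in blob(sub<120,x0,y0): print('boss',np.round(b[:3],1),np.round(onz(f,b[:2],.068),4))
# white plate incl. tongue
x0,y0=180,180;sub=im[y0:270,x0:310];w=(sub.min(2)>130)&(sub.max(2)-sub.min(2)<40)
for b in blob(w,x0,y0,100):
    P=np.array([onz(f,p,.064)[:2] for p in b[3]],np.float32);r=cv2.minAreaRect(P);print('plate',b[2],r)
    e=P[(P[:,1]>.13)&(P[:,1]<.33)]
    for s in(0,1):
        q=e[(e[:,0]>.615)==s];print('edge',len(q),np.polyfit(q[:,1],q[:,0],1),q[:,0].std())
# readout box
x0,y0=205,283;sub=im[y0:335,x0:276];w=(sub[...,0]>sub[...,2]-8)
for b in blob(w,x0,y0,100):
    P=np.array([onz(f,p,.030)[:2] for p in b[3]],np.float32);print('box',b[2],cv2.minAreaRect(P))
# jack
x0,y0=395,205;sub=im[y0:265,x0:500]
w=sub[...,0]>sub[...,2]-12
for b in blob(w,x0,y0,100):
    P=np.array([onz(f,p,.008)[:2] for p in b[3]],np.float32);print('foot',b[2],cv2.minAreaRect(P))
for b in blob((sub.min(2)>95)&(sub.max(2)-sub.min(2)<30),x0,y0): print('bright',np.round(b[:3],1),np.round(onz(f,b[:2],.046),4),np.round(onz(f,b[:2],.078),4))
print(sub[::4,::6].min(2))
E
```

```text
collar [237.7 312.6 551. ] [0.3691 0.2547 0.04  ]
boss [293.5 231.5  38. ] [0.5896 0.0913 0.068 ]
boss [294.9 222.2 114. ] [0.6153 0.0867 0.068 ]
boss [290.7 212.7  38. ] [0.642  0.0978 0.068 ]
box 1459 ((0.3812842071056366, 0.24319174885749817), (0.07496105134487152, 0.1567053496837616), 5.794059753417969)
foot 1593 ((0.5725021362304688, -0.3457586169242859), (0.061082128435373306, 0.22888779640197754), 14.484027862548828)
bright [416.2 243.5  77. ] [ 0.5484 -0.2501  0.046 ] [ 0.546  -0.2456  0.078 ]
[[ 80  80  78  79  81  78  76  80  73  79  77  77  80  79  78  78  77  79]
 [ 78  80  79  78  76  80  76  77  76  78  77  80  78  77  78  84  82  81]
 [ 84  86  85  85  83  85  85  83  84  84  85  84  86  83  85  83  84  84]
 [ 88  86  86  83  86  86  87  87  85  86  83  85  71  44  40  81  83  83]
 [ 81  81  81  82  81  83  81  82  80  77  63  47  41   8   7  69  83  82]
 [ 87  85  85  84  84  82  83  78  54  44  42  42  48  63  11  44  82  87]
 [ 88  86  87  86  84  72  51  45  71  41  49  86  88  44  12  18  48  69]
 [ 83  82  79  62  47  43  37  77  77  53  81  52  41  37  22  52  56  65]
 [ 89  90  48  44  49  56  45  79  79  43  28  23  30  32  37  58  55  54]
 [ 85  82  50 106 108  76  59  77  75  43  32  38  49  73  78  65  56  63]
 [ 77  76  69 111 107  46  33  36  21  29  38  61  76  82  80  80  79  81]
 [ 80  80  73  59  62  22  40  40  42  53  51  60  80  85  83  82  85  80]
 [ 81  83  76  41  39  41  67  76  81  73  77  77  78  82  82  85  84  84]
 [ 83  81  77  47  67  71  75  77  79  80  83  82  81  85  83  84  84  85]
 [ 81  83  81  82  85  81  81  86  89  90  89  92  88  89  92  90  85  82]]
```

Request:
apply_moves(steps=[{"rz":-1.424,"grip":-1},{"rz":-1.424,"grip":-1},{"rz":-1.424,"grip":-1},{"rz":-1.424,"grip":-1},{"rz":-1.424,"grip":-1},{"rz":-1.424,"grip":-1},{"rz":-1.424,"grip":-1},{"rz":-1.424,"grip":-1},{"rz":-1.424,"grip":-1},{"rz":-1.424,"grip":-1}])

```text
$.steps[0]: bad value
```

Request:
apply_moves(steps=[{"x":0.029,"y":0.026},{"x":0.029,"y":0.026},{"x":0.029,"y":0.026},{"x":0.029,"y":0.026},{"x":0.029,"y":0.026},{"x":0.029,"y":0.026},{"x":0.029,"y":0.026},{"x":0.029,"y":0.026},{"x":0.029,"y":0.026},{"x":0.029,"y":0.026},{"x":0.029,"y":0.026}])

```text
$.steps[0]: bad value
```

Request:
apply_moves(steps=[{"x":0.036,"y":-0.007,"z":0.004},{"x":0.036,"y":-0.007,"z":0.004},{"x":0.036,"y":-0.007,"z":0.004},{"x":0.036,"y":-0.007,"z":0.004},{"x":0.036,"y":-0.007,"z":0.004},{"x":0.036,"y":-0.007,"z":0.004},{"x":0.036,"y":-0.007,"z":0.004},{"x":0.036,"y":-0.007,"z":0.004},{"x":0.036,"y":-0.007,"z":0.004},{"x":0.036,"y":-0.007,"z":0.004},{"x":0.036,"y":-0.007,"z":0.004},{}])

```text
$.steps[0]: bad value
```

Run:
```python
from h import *
f=grab('wrist','w1');s=telemetry.read_state()
T=R.from_quat(s['tool_rot']).as_matrix();print(s['time_s'],s['tool_pos'],np.round(T,3),s['opening'],s['contact_force'])
c,d=ray(f,(320,240));print(c,T.T@(c-s['tool_pos']))
```

```text
0.2 [ 0.24940787 -0.54543722  0.30322232] [[ 0.909  0.416 -0.   ]
 [ 0.416 -0.909  0.001]
 [ 0.    -0.001 -1.   ]] 0.08524052655105084 [ 0.15890993  0.13061444 -0.40938238]
[ 0.3157169  -0.51516183  0.37314935] [ 7.28999185e-02 -4.32258139e-05 -6.99205076e-02]
```

View pics/w1.png

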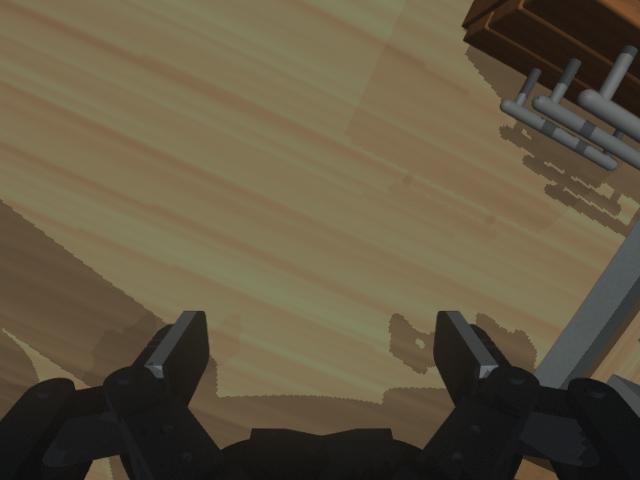

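The moves were refused, so this is still the start view: table only, with the fingertips at about (195,340) and (450,340). Each row probably needs all seven fields, so I'll try that.

Request:
apply_moves(steps=[{"x":0,"y":0,"z":0,"rx":0,"ry":0,"rz":-1.424,"grip":-1},{"x":0,"y":0,"z":0,"rx":0,"ry":0,"rz":-1.424,"grip":-1},{"x":0,"y":0,"z":0,"rx":0,"ry":0,"rz":-1.424,"grip":-1},{"x":0,"y":0,"z":0,"rx":0,"ry":0,"rz":-1.424,"grip":-1},{"x":0,"y":0,"z":0,"rx":0,"ry":0,"rz":-1.424,"grip":-1},{"x":0,"y":0,"z":0,"rx":0,"ry":0,"rz":-1.424,"grip":-1},{"x":0,"y":0,"z":0,"rx":0,"ry":0,"rz":-1.424,"grip":-1},{"x":0,"y":0,"z":0,"rx":0,"ry":0,"rz":-1.424,"grip":-1},{"x":0,"y":0,"z":0,"rx":0,"ry":0,"rz":-1.424,"grip":-1},{"x":0,"y":0,"z":0,"rx":0,"ry":0,"rz":-1.424,"grip":-1}])

```text
time_s: 1.03
tool_pos: [0.2495, -0.5456, 0.3036]
tool_rot: [0.668, 0.744, 0.0, -0.0]
contact_force: [-0.2, -0.5, 0.5]
opening: -0.0003
gripper_force: 0.0
```

Request:
apply_moves(steps=[{"x":0.029,"y":0.026,"z":0,"rx":0,"ry":0,"rz":0,"grip":-1},{"x":0.029,"y":0.026,"z":0,"rx":0,"ry":0,"rz":0,"grip":-1},{"x":0.029,"y":0.026,"z":0,"rx":0,"ry":0,"rz":0,"grip":-1},{"x":0.029,"y":0.026,"z":0,"rx":0,"ry":0,"rz":0,"grip":-1},{"x":0.029,"y":0.026,"z":0,"rx":0,"ry":0,"rz":0,"grip":-1},{"x":0.029,"y":0.026,"z":0,"rx":0,"ry":0,"rz":0,"grip":-1},{"x":0.029,"y":0.026,"z":0,"rx":0,"ry":0,"rz":0,"grip":-1},{"x":0.029,"y":0.026,"z":0,"rx":0,"ry":0,"rz":0,"grip":-1},{"x":0.029,"y":0.026,"z":0,"rx":0,"ry":0,"rz":0,"grip":-1},{"x":0.029,"y":0.026,"z":0,"rx":0,"ry":0,"rz":0,"grip":-1},{"x":0.029,"y":0.026,"z":0,"rx":0,"ry":0,"rz":0,"grip":-1}])

```text
time_s: 1.95
tool_pos: [0.5027, -0.1977, 0.3039]
tool_rot: [0.671, 0.742, -0.0, 0.0]
contact_force: [0.2, -0.7, -0.5]
opening: 0.0004
gripper_force: 0.0
```

Request:
apply_moves(steps=[{"x":0.033,"y":-0.007,"z":0.004,"rx":0,"ry":0,"rz":0,"grip":-1},{"x":0.033,"y":-0.007,"z":0.004,"rx":0,"ry":0,"rz":0,"grip":-1},{"x":0.033,"y":-0.007,"z":0.004,"rx":0,"ry":0,"rz":0,"grip":-1},{"x":0.033,"y":-0.007,"z":0.004,"rx":0,"ry":0,"rz":0,"grip":-1},{"x":0.033,"y":-0.007,"z":0.004,"rx":0,"ry":0,"rz":0,"grip":-1},{"x":0.033,"y":-0.007,"z":0.004,"rx":0,"ry":0,"rz":0,"grip":-1},{"x":0.033,"y":-0.007,"z":0.004,"rx":0,"ry":0,"rz":0,"grip":-1},{"x":0.033,"y":-0.007,"z":0.004,"rx":0,"ry":0,"rz":0,"grip":-1},{"x":0.033,"y":-0.007,"z":0.004,"rx":0,"ry":0,"rz":0,"grip":-1},{"x":0.033,"y":-0.007,"z":0.004,"rx":0,"ry":0,"rz":0,"grip":-1},{"x":0.033,"y":-0.007,"z":0.004,"rx":0,"ry":0,"rz":0,"grip":-1},{"x":0,"y":0,"z":0,"rx":0,"ry":0,"rz":0,"grip":-1},{"x":0,"y":0,"z":0,"rx":0,"ry":0,"rz":0,"grip":-1}])

```text
time_s: 3.03
tool_pos: [0.388, 0.1552, 0.2595]
tool_rot: [0.669, 0.743, -0.0, -0.0]
contact_force: [0.4, -0.8, -0.7]
opening: 0.0002
gripper_force: 0.0
```

Run:
```python
from h import *
f=grab('wrist','w1');s=telemetry.read_state()
print(s['time_s'],s['tool_pos'],s['tool_rot'],s['joint_pos'],s['contact_force'])
for n,p in dict(L=(.3675,.2895,.048),M=(.372,.242,.048),S=(.3765,.2,.048),tip=s['tool_pos']-[0,0,.0726]).items(): print(n,proj(f,p))
```

```text
3.0833 [0.38862113 0.15421002 0.25979967] [ 6.69778615e-01  7.42560808e-01 -2.05691743e-04  1.02707527e-04] [ 2.55269120e-01 -3.61484037e-01  2.02275151e+00 -3.99268370e-04
  1.48055608e+00  1.52330089e-01] [-0.01278591 -0.68891191  0.45306293]
L [[313.63141081  27.69920087]]
M [[313.16844656 102.97633162]]
S [[313.55368579 165.1380107 ]]
tip [[325.93112406 317.44424936]]
```

View pics/w1.png

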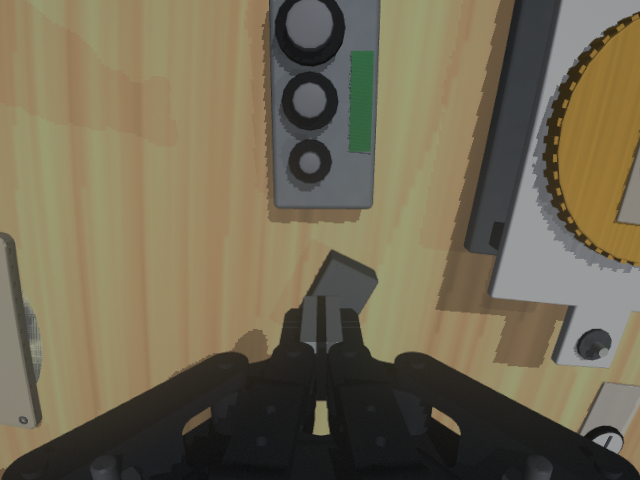

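The wrist view shows the key tops at about (309,23), (310,101) and (310,160), the shut fingertips at about (321,315), and the boss pin at about (595,345). The prediction was off by about 4 px, as was the fingertip, so the difference is camera calibration. I'll refine with masks.

Run:
```python
from h import *
f=load('w1');im=f['frame'].astype(int);g=im.max(2);print(f['fx'],f['k1'])
x0,y0=265,0;sub=g[0:200,265:348]
for b in blob(sub<60,x0,y0,60):
    (u,v),r=cv2.minEnclosingCircle(b[3]);print('collar',np.round([b[0],b[1],b[2],u,v,r],1))
    m=np.zeros(g.shape,np.uint8);cv2.drawContours(m,[b[3].astype(np.int32)],-1,1,-1)
    for k in blob((m>0)&(g>85),0,0,40): print('  key',np.round(k[:3],1),np.round(onz(f,k[:2],.048),4),'diam',2*np.sqrt(k[2]/np.pi)/f['fx']*(.33-.048))
x0,y0=570,315;sub=g[y0:370,x0:620]
for b in blob(sub<95,x0,y0,60): print('boss',np.round(b[:3],1),np.round(onz(f,b[:2],.068),4),cv2.minEnclosingCircle(b[3]))
```

```text
391.48562381549846 -0.0711926986786237
collar [ 309.6  160.8 1489.   309.7  160.6   22.3]
  key [309.5 162.3 308. ] [0.3734 0.2017 0.048 ] diam 0.014264734978958695
collar [ 309.3  100.7 2597.   309.5  100.5   29.5]
  key [309.2  99.6 843. ] [0.3691 0.2439 0.048 ] diam 0.0235994638509976
collar [ 309.8   37.  2080.   309.5   28.6   37.7]
boss [592.6 343.4 786. ] [0.6108 0.0887 0.068 ] ((592.5, 342.5), 18.179758071899414)
```

Request:
apply_moves(steps=[{"x":0.0274,"y":-0.0017,"z":0.025,"rx":0,"ry":0,"rz":0,"grip":-1},{"x":0.0274,"y":-0.0017,"z":0.025,"rx":0,"ry":0,"rz":0,"grip":-1},{"x":0.0274,"y":-0.0017,"z":0.025,"rx":0,"ry":0,"rz":0,"grip":-1},{"x":0.0274,"y":-0.0017,"z":0.025,"rx":0,"ry":0,"rz":0,"grip":-1},{"x":0.0274,"y":-0.0017,"z":0.025,"rx":0,"ry":0,"rz":0,"grip":-1},{"x":0,"y":0,"z":0,"rx":0,"ry":0,"rz":0,"grip":-1},{"x":0,"y":0,"z":0,"rx":0,"ry":0,"rz":0,"grip":-1}])

```text
time_s: 3.67
tool_pos: [0.366, 0.2884, 0.1329]
tool_rot: [0.67, 0.742, -0.002, -0.0]
contact_force: [0.9, -0.4, 0.6]
opening: 0.0002
gripper_force: 0.0
```

Request:
apply_moves(steps=[{"x":0,"y":0,"z":0.003,"rx":0,"ry":0,"rz":0,"grip":-1},{"x":0,"y":0,"z":0.003,"rx":0,"ry":0,"rz":0,"grip":-1},{"x":0,"y":0,"z":0.003,"rx":0,"ry":0,"rz":0,"grip":-1},{"x":0,"y":0,"z":0.003,"rx":0,"ry":0,"rz":0,"grip":-1},{"x":0,"y":0,"z":0.002,"rx":0,"ry":0,"rz":0,"grip":-1},{"x":0,"y":0,"z":0.002,"rx":0,"ry":0,"rz":0,"grip":-1},{"x":0,"y":0,"z":0,"rx":0,"ry":0,"rz":0,"grip":-1}])

```text
time_s: 4.25
tool_pos: [0.3673, 0.2892, 0.1192]
tool_rot: [0.671, 0.742, 0.001, 0.0]
contact_force: [1.6, -1.6, 3.6]
opening: -0.0
gripper_force: 1.8
```

Run:
```python
from h import *
grab('scene','s2');grab('top','t2');f=grab('wrist','w2')
s=telemetry.read_state();print(s['time_s'],s['tool_pos'],s['contact_force'],s['wrist_torque'])
a=f['frame'][150:480,160:480]; b=load('s2')['frame'][140:220,270:360]
cv2.imwrite('pics/z2.png',np.hstack([cv2.resize(a,(480,480)),cv2.resize(b,(320,284)).copy() if 0 else np.vstack([cv2.resize(b,(320,284)),np.zeros((196,320,3),np.uint8)])]))
```

```text
4.4 [0.36707045 0.28940561 0.1193704 ] [ 2.69609302 -1.37050166  4.22750083] [-0.31371659 -0.39963594 -0.05144288]
```

View pics/z2.png

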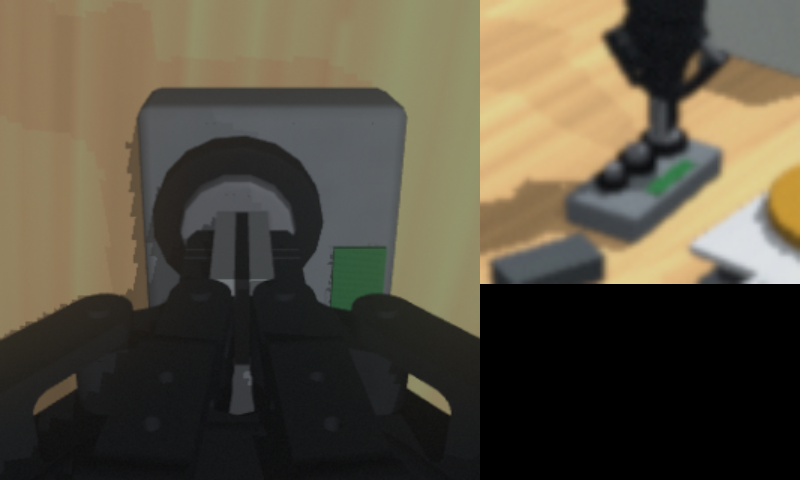

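The fingers sit centred on the large key, at crop (240,245), and contact is felt. I'll press further down.

Request:
apply_moves(steps=[{"x":0,"y":0,"z":0.002,"rx":0,"ry":0,"rz":0,"grip":-1},{"x":0,"y":0,"z":0.002,"rx":0,"ry":0,"rz":0,"grip":-1},{"x":0,"y":0,"z":0.002,"rx":0,"ry":0,"rz":0,"grip":-1},{"x":0,"y":0,"z":0,"rx":0,"ry":0,"rz":0,"grip":-1},{"x":0,"y":0,"z":0,"rx":0,"ry":0,"rz":0,"grip":-1}])

```text
time_s: 4.82
tool_pos: [0.3676, 0.2898, 0.1176]
tool_rot: [0.67, 0.742, 0.0, 0.0]
contact_force: [-17.9, -16.7, 54.3]
opening: -0.0
gripper_force: 26.8
```

Request:
apply_moves(steps=[{"x":0,"y":0,"z":0.001,"rx":0,"ry":0,"rz":0,"grip":-1},{"x":0,"y":0,"z":0.001,"rx":0,"ry":0,"rz":0,"grip":-1},{"x":0,"y":0,"z":0,"rx":0,"ry":0,"rz":0,"grip":-1},{"x":0,"y":0,"z":0,"rx":0,"ry":0,"rz":0,"grip":-1}])

```text
time_s: 5.15
tool_pos: [0.3677, 0.2899, 0.1172]
tool_rot: [0.67, 0.742, 0.0, 0.001]
contact_force: [-24.9, -21.4, 71.3]
opening: -0.0001
gripper_force: 35.8
```

Request:
apply_moves(steps=[{"x":0,"y":0,"z":-0.006,"rx":0,"ry":0,"rz":0,"grip":-1},{"x":0,"y":0,"z":0,"rx":0,"ry":0,"rz":0,"grip":-1}])

```text
time_s: 5.32
tool_pos: [0.3675, 0.29, 0.1192]
tool_rot: [0.671, 0.742, 0.001, 0.0]
contact_force: [2.5, -0.4, 3.0]
opening: 0.0001
gripper_force: 1.8
```

Run:
```python
from h import *
f=grab('wrist','w3');s=telemetry.read_state();print(s['time_s'],s['tool_pos'],s['contact_force'],robot.tips_ahead)
```

```text
5.3667 [0.36741847 0.29004678 0.11844448] [ 1.46166169 -1.11096541 12.61380474] 0.0726
```

Request:
apply_moves(steps=[{"x":0,"y":0,"z":-0.003,"rx":0,"ry":0,"rz":0,"grip":-1},{"x":0,"y":0,"z":0,"rx":0,"ry":0,"rz":0,"grip":-1}])

```text
time_s: 5.53
tool_pos: [0.367, 0.2898, 0.1206]
tool_rot: [0.671, 0.742, 0.001, 0.0]
contact_force: [2.6, 0.8, 2.8]
opening: -0.0002
gripper_force: 1.5
```

Request:
apply_moves(steps=[{"x":0,"y":0,"z":-0.003,"rx":0,"ry":0,"rz":0,"grip":-1},{"x":0,"y":0,"z":0,"rx":0,"ry":0,"rz":0,"grip":-1}])

```text
time_s: 5.7
tool_pos: [0.3664, 0.2894, 0.1229]
tool_rot: [0.671, 0.742, -0.0, -0.0]
contact_force: [1.3, 1.2, 1.7]
opening: -0.0002
gripper_force: 0.9
```

Request:
apply_moves(steps=[{"x":0,"y":0,"z":-0.015,"rx":0,"ry":0,"rz":0,"grip":-1},{"x":0,"y":0,"z":0,"rx":0,"ry":0,"rz":0,"grip":-1}])

```text
time_s: 5.87
tool_pos: [0.3668, 0.2896, 0.1389]
tool_rot: [0.671, 0.742, 0.0, -0.0]
contact_force: [-0.2, -0.4, 0.5]
opening: 0.0001
gripper_force: 0.0
```

Run:
```python
from h import *
f=grab('wrist','w4');s=telemetry.read_state();print(s['time_s'],s['tool_pos'],s['contact_force'],robot.tips_ahead)
cv2.imwrite('pics/z3.png',np.hstack([cv2.resize(load(n)['frame'][150:400,200:440],(390,406)) for n in('w3','w4')]))
```

```text
5.9167 [0.36685085 0.28953032 0.13824365] [-0.56117389  0.69378852 -0.20065556] 0.0726
```

View pics/z3.png

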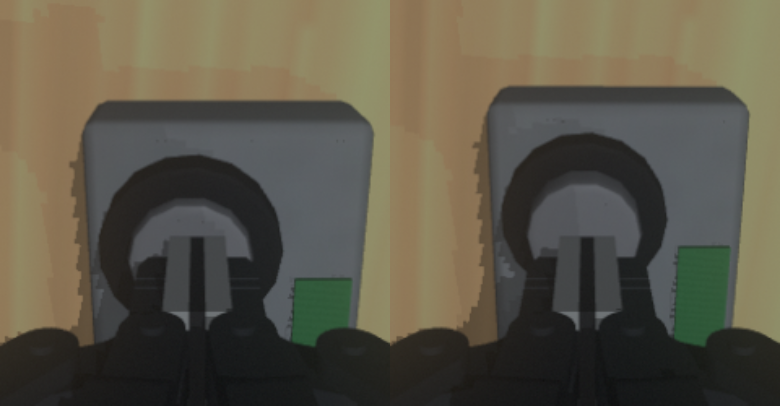

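Request:
apply_moves(steps=[{"x":-0.0233,"y":-0.0006,"z":0,"rx":0,"ry":0,"rz":0,"grip":-1},{"x":-0.0233,"y":-0.0006,"z":0,"rx":0,"ry":0,"rz":0,"grip":-1},{"x":0,"y":0,"z":0.003,"rx":0,"ry":0,"rz":0,"grip":-1},{"x":0,"y":0,"z":0.003,"rx":0,"ry":0,"rz":0,"grip":-1},{"x":0,"y":0,"z":0.003,"rx":0,"ry":0,"rz":0,"grip":-1},{"x":0,"y":0,"z":0.003,"rx":0,"ry":0,"rz":0,"grip":-1},{"x":0,"y":0,"z":0.003,"rx":0,"ry":0,"rz":0,"grip":-1},{"x":0,"y":0,"z":0.003,"rx":0,"ry":0,"rz":0,"grip":-1},{"x":0,"y":0,"z":0.003,"rx":0,"ry":0,"rz":0,"grip":-1},{"x":0,"y":0,"z":0,"rx":0,"ry":0,"rz":0,"grip":-1},{"x":0,"y":0,"z":0,"rx":0,"ry":0,"rz":0,"grip":-1}])

```text
time_s: 6.83
tool_pos: [0.3701, 0.2433, 0.1183]
tool_rot: [0.67, 0.742, -0.0, -0.0]
contact_force: [-10.4, -4.8, 21.2]
opening: -0.0
gripper_force: 10.7
```

Request:
apply_moves(steps=[{"x":0,"y":0,"z":-0.007,"rx":0,"ry":0,"rz":0,"grip":-1},{"x":0,"y":0,"z":-0.007,"rx":0,"ry":0,"rz":0,"grip":-1},{"x":0,"y":0,"z":-0.007,"rx":0,"ry":0,"rz":0,"grip":-1},{"x":0,"y":0,"z":0,"rx":0,"ry":0,"rz":0,"grip":-1},{"x":-0.0212,"y":0,"z":0,"rx":0,"ry":0,"rz":0,"grip":-1},{"x":-0.0212,"y":0,"z":0,"rx":0,"ry":0,"rz":0,"grip":-1},{"x":0,"y":0,"z":0.003,"rx":0,"ry":0,"rz":0,"grip":-1},{"x":0,"y":0,"z":0.003,"rx":0,"ry":0,"rz":0,"grip":-1},{"x":0,"y":0,"z":0.003,"rx":0,"ry":0,"rz":0,"grip":-1},{"x":0,"y":0,"z":0.003,"rx":0,"ry":0,"rz":0,"grip":-1},{"x":0,"y":0,"z":0.003,"rx":0,"ry":0,"rz":0,"grip":-1},{"x":0,"y":0,"z":0.003,"rx":0,"ry":0,"rz":0,"grip":-1},{"x":0,"y":0,"z":0.003,"rx":0,"ry":0,"rz":0,"grip":-1},{"x":0,"y":0,"z":0,"rx":0,"ry":0,"rz":0,"grip":-1},{"x":0,"y":0,"z":0,"rx":0,"ry":0,"rz":0,"grip":-1}])

```text
time_s: 8.08
tool_pos: [0.3745, 0.2012, 0.1183]
tool_rot: [0.67, 0.742, -0.0, -0.0]
contact_force: [-9.3, -3.2, 20.3]
opening: -0.0001
gripper_force: 10.4
```

Run:
```python
from h import *
f=grab('wrist','w5')
```

```text
(no output)
```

View pics/w5.png

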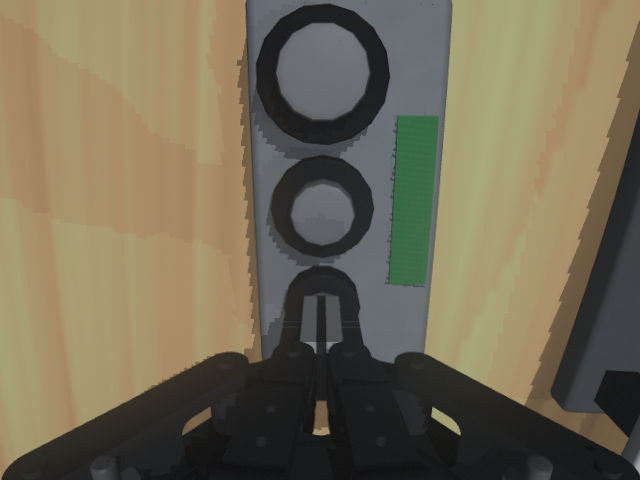

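Request:
apply_moves(steps=[{"x":0,"y":0,"z":-0.01,"rx":0,"ry":0,"rz":0,"grip":-1},{"x":0,"y":0,"z":-0.02,"rx":0,"ry":0,"rz":0,"grip":-1},{"x":0,"y":0,"z":-0.03,"rx":0,"ry":0,"rz":0,"grip":-1},{"x":0,"y":0,"z":-0.04,"rx":0,"ry":0,"rz":0,"grip":-1},{"x":0,"y":0,"z":-0.04,"rx":0,"ry":0,"rz":0,"grip":-1},{"x":-0.038,"y":0.0097,"z":0,"rx":0,"ry":0,"rz":0,"grip":1},{"x":-0.038,"y":0.0097,"z":0,"rx":0,"ry":0,"rz":0,"grip":1},{"x":-0.038,"y":0.0097,"z":0,"rx":0,"ry":0,"rz":0,"grip":1},{"x":-0.038,"y":0.0097,"z":0,"rx":0,"ry":0,"rz":0,"grip":1},{"x":-0.038,"y":0.0097,"z":0,"rx":0,"ry":0,"rz":0,"grip":1},{"x":-0.038,"y":0.0097,"z":0,"rx":0,"ry":0,"rz":0,"grip":1},{"x":-0.038,"y":0.0097,"z":0,"rx":0,"ry":0,"rz":0,"grip":1},{"x":-0.038,"y":0.0097,"z":0,"rx":0,"ry":0,"rz":0,"grip":1},{"x":-0.038,"y":0.0097,"z":0,"rx":0,"ry":0,"rz":0,"grip":1},{"x":-0.038,"y":0.0097,"z":0,"rx":0,"ry":0,"rz":0,"grip":1},{"x":-0.038,"y":0.0097,"z":0,"rx":0,"ry":0,"rz":0,"grip":1},{"x":-0.038,"y":0.0097,"z":0,"rx":0,"ry":0,"rz":0,"grip":1},{"x":-0.038,"y":0.0097,"z":0,"rx":0,"ry":0,"rz":0,"grip":1},{"x":-0.038,"y":0.0097,"z":0,"rx":0,"ry":0,"rz":0,"grip":1}])

```text
time_s: 9.72
tool_pos: [0.5635, -0.3167, 0.2562]
tool_rot: [0.671, 0.742, 0.0, -0.0]
contact_force: [0.6, 1.3, 0.9]
opening: 0.0854
gripper_force: 0.0
```

Request:
apply_moves(steps=[{"x":0,"y":0,"z":0,"rx":0,"ry":0,"rz":-0.86,"grip":1},{"x":0,"y":0,"z":0,"rx":0,"ry":0,"rz":-0.86,"grip":1},{"x":0,"y":0,"z":0,"rx":0,"ry":0,"rz":0,"grip":1},{"x":0,"y":0,"z":0,"rx":0,"ry":0,"rz":0,"grip":1}])

```text
time_s: 10.05
tool_pos: [0.563, -0.3148, 0.2563]
tool_rot: [0.614, 0.789, -0.0, -0.0]
contact_force: [0.8, -0.8, -0.0]
opening: 0.0851
gripper_force: 0.0
```

Run:
```python
from h import *
f=grab('wrist','w6');t=grab('top','t6');s=telemetry.read_state();print(s['time_s'],s['tool_pos'],s['tool_rot'],s['opening'])
print(proj(f,[[.5484,-.2501,.046],[.5652,-.315,.078]]))
```

```text
10.15 [ 0.56310799 -0.31446706  0.25692126] [6.13759346e-01 7.89493168e-01 3.02199210e-05 3.92987094e-05] 0.08536981203350928
[[325.72406818 135.99796104]
 [326.39266156 241.68607816]]
```

View pics/w6.png

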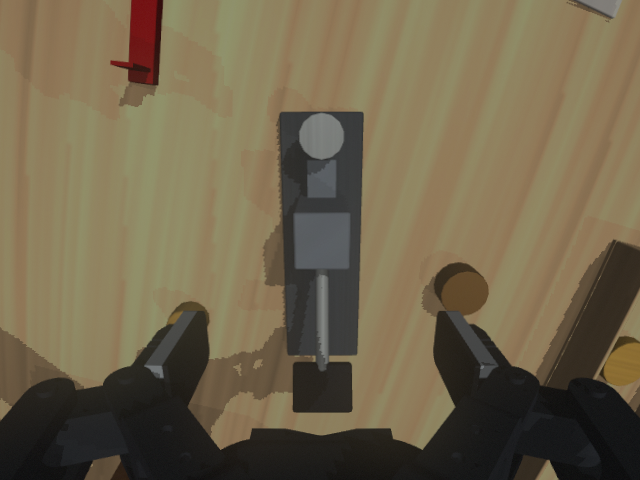

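The jack is almost exactly in line with the tool: saddle (321,136), block (322,240), paddle (322,387). The magnet at (462,288) and the weight at (190,312) are near the finger lines, so I'll check clearances.

Run:
```python
from h import *
f=load('w6');im=f['frame'].astype(int);g=im.max(2);p0=np.array([.5632,-.3147,.2567]);T=R.from_quat([.61376,.78949,0,0]).as_matrix()
tf=lambda uv,z:np.round((T.T@(onz(f,uv,z)-p0))*1000,1)
print('magnet',tf((462,291),.024),'weight',tf((190,312),.03))
x0,y0=265,100;sub=g[y0:420,x0:375]
for b in blob((im[y0:420,x0:375].min(2)>60)&(sub-im[y0:420,x0:375].min(2)<35),x0,y0,200): 
    z=.046 if b[1]<160 else .078;print(np.round(b[:3],1),tf(b[:2],z),np.round(onz(f,b[:2],z),4),cv2.minAreaRect(b[3].astype(np.float32)))
for b in blob(sub[230:]<40,x0,y0+230,200): print('pad',np.round(b[:3],1),tf(b[:2],.085))
t=load('t6')
# plate from top
im=t['frame'].astype(int);x0,y0=180,180;sub=im[y0:270,x0:310];print(sub[40,::10].tolist())
```

```text
magnet [-60.8 118.  232.7] weight [ -77.4 -112.5  226.7]
[ 327.8  264.8 5866. ] [-17.1   2.9 178.7] [ 0.5702 -0.3306  0.078 ] ((326.0, 285.5), (169.0, 66.0), 90.0)
[ 321.8  178.8 1110. ] [ 40.8  -1.2 178.7] [ 0.552  -0.2755  0.078 ] ((321.5, 178.0), (38.0, 29.0), 90.0)
[ 321.3  135.6 1727. ] [ 66.5  -1.5 210.7] [ 0.5453 -0.2506  0.046 ] ((321.0, 135.5), (47.0, 46.0), 90.0)
[[87, 123, 134], [89, 82, 81], [133, 133, 136], [49, 103, 135], [103, 112, 118], [103, 112, 120], [104, 104, 105], [85, 88, 90], [43, 100, 133], [99, 97, 99], [135, 134, 137], [102, 102, 104], [114, 113, 115]]
```

Request:
apply_moves(steps=[{"x":0,"y":0,"z":0.03,"rx":0,"ry":0,"rz":0,"grip":1},{"x":0,"y":0,"z":0.03,"rx":0,"ry":0,"rz":0,"grip":1},{"x":0,"y":0,"z":0.03,"rx":0,"ry":0,"rz":0,"grip":1},{"x":0,"y":0,"z":0.03,"rx":0,"ry":0,"rz":0,"grip":1},{"x":0,"y":0,"z":0.012,"rx":0,"ry":0,"rz":0,"grip":1},{"x":0,"y":0,"z":0.012,"rx":0,"ry":0,"rz":0,"grip":1},{"x":0,"y":0,"z":0,"rx":0,"ry":0,"rz":0,"grip":1}])

```text
time_s: 10.73
tool_pos: [0.5621, -0.3141, 0.1109]
tool_rot: [0.613, 0.79, -0.0, -0.002]
contact_force: [0.2, 0.7, 0.3]
opening: 0.0852
gripper_force: 0.0
```

Request:
apply_moves(steps=[{"x":0,"y":0,"z":0,"rx":0,"ry":0,"rz":0,"grip":-1},{"x":0,"y":0,"z":0,"rx":0,"ry":0,"rz":0,"grip":-1},{"x":0,"y":0,"z":0,"rx":0,"ry":0,"rz":0,"grip":-1},{"x":0,"y":0,"z":0,"rx":0,"ry":0,"rz":0,"grip":-1},{"x":0,"y":0,"z":0,"rx":0,"ry":0,"rz":0,"grip":-1},{"x":0,"y":0,"z":0,"rx":0,"ry":0,"rz":0,"grip":-1}], force=60)

```text
time_s: 11.23
tool_pos: [0.5638, -0.3157, 0.115]
tool_rot: [0.613, 0.79, 0.0, 0.001]
contact_force: [-3.1, 0.6, 7.5]
opening: 0.037
gripper_force: 61.2
```

Request:
apply_moves(steps=[{"x":0,"y":0,"z":-0.005,"rx":0,"ry":0,"rz":0,"grip":-1},{"x":0,"y":0,"z":-0.015,"rx":0,"ry":0,"rz":0,"grip":-1},{"x":0,"y":0,"z":-0.02,"rx":0,"ry":0,"rz":0,"grip":-1},{"x":0,"y":0,"z":0,"rx":0,"ry":0,"rz":0,"grip":-1}])

```text
time_s: 11.57
tool_pos: [0.5645, -0.316, 0.1575]
tool_rot: [0.613, 0.79, 0.0, 0.003]
contact_force: [2.0, -1.6, -5.8]
opening: 0.0372
gripper_force: 61.9
```

Run:
```python
from h import *
f=grab('wrist','w7');s=telemetry.read_state();p0=s['tool_pos'];T=R.from_quat(s['tool_rot']).as_matrix()
print(s['time_s'],p0,s['tool_rot'],s['contact_force'],s['wrist_torque'])
im=f['frame'].astype(int);sub=im[0:330,240:400]
for b in blob((sub.min(2)>60)&(sub.max(2)-sub.min(2)<35),240,0,200):
    (u,v),r=cv2.minEnclosingCircle(b[3].astype(np.float32)); P=onz(f,b[:2],.086);print(np.round(b[:3],1),u,v,r,np.round(T.T@(P-p0)*1000,1),'r mm',r/f['fx']*(p0[2]+.07-.086)*1000)
# plate edges from top (dimmed lighting): white/grey
t=load('t6');im=t['frame'].astype(int);x0,y0=180,180;sub=im[y0:270,x0:310];w=((sub.max(2)-sub.min(2)<14)&(sub.min(2)>75)).astype(np.uint8)
for b in blob(w,x0,y0,300):
    P=np.array([onz(t,p,.064)[:2] for p in b[3]],np.float32);print('plate',b[2],cv2.minAreaRect(P))
    # tongue contour part
    e=P[(P[:,1]>.12)&(P[:,1]<.28)]
    for sgn in(0,1):
        q=e[(abs(e[:,0]-.615)>.07)&((e[:,0]>.615)==sgn)]
        if len(q)>10: l=np.polyfit(q[:,1],q[:,0],1);print('edge',len(q),l,np.degrees(np.arctan(l[0])),np.std(q[:,0]-np.polyval(l,q[:,1])))
```

```text
11.6167 [ 0.5643993  -0.31587058  0.15592909] [6.13111137e-01 7.89992736e-01 2.07361103e-04 2.48341902e-03] [-0.20859612  0.27743203 -6.96645048] [ 0.08799822 -0.05162354  0.04781325]
[ 264.  238. 1193.] 254.0 239.0 37.054115295410156 [ 32.9 -22.9  69.7] r mm 13.244288321664891
[  333.    196.2 23002. ] 323.0 213.5 137.7144775390625 [48.8  2.9 69.8] r mm 49.22341910078515
plate 313 ((0.6192002296447754, 0.2348661720752716), (0.0563335083425045, 0.04767193645238876), 88.39185333251953)
plate 3653 ((0.6157423853874207, 0.22931350767612457), (0.3294382393360138, 0.18969564139842987), 89.46131134033203)
edge 87 [0.04201894 0.51662726] 2.406092602930279 0.005045084155484955
edge 67 [0.00619737 0.7052245 ] 0.3550787506438905 0.005184113943465194
```

Request:
apply_moves(steps=[{"x":0.032,"y":0.0155,"z":0,"rx":0,"ry":0,"rz":0,"grip":-1},{"x":0.032,"y":0.0155,"z":0,"rx":0,"ry":0,"rz":0,"grip":-1},{"x":0.032,"y":0.0155,"z":0,"rx":0,"ry":0,"rz":0,"grip":-1},{"x":0.032,"y":0.0155,"z":0,"rx":0,"ry":0,"rz":0,"grip":-1},{"x":0.032,"y":0.0155,"z":0,"rx":0,"ry":0,"rz":0,"grip":-1},{"x":0.032,"y":0.0155,"z":0,"rx":0,"ry":0,"rz":0,"grip":-1},{"x":0.032,"y":0.0155,"z":0,"rx":0,"ry":0,"rz":0,"grip":-1},{"x":0,"y":0,"z":0,"rx":0,"ry":0,"rz":0.96,"grip":-1},{"x":0,"y":0,"z":0,"rx":0,"ry":0,"rz":0.96,"grip":-1},{"x":0,"y":0,"z":0,"rx":0,"ry":0,"rz":0.96,"grip":-1},{"x":0,"y":0,"z":0.01,"rx":0,"ry":0,"rz":0,"grip":-1},{"x":0,"y":0,"z":0.01,"rx":0,"ry":0,"rz":0,"grip":-1},{"x":0,"y":0,"z":0.01,"rx":0,"ry":0,"rz":0,"grip":-1},{"x":0,"y":0,"z":0,"rx":0,"ry":0,"rz":0,"grip":-1},{"x":0,"y":0,"z":0,"rx":0,"ry":0,"rz":0,"grip":-1}])

```text
time_s: 12.87
tool_pos: [0.6111, -0.071, 0.1206]
tool_rot: [0.707, 0.707, -0.001, -0.002]
contact_force: [-0.2, -0.7, -7.0]
opening: 0.0369
gripper_force: 62.5
```

Run:
```python
from h import *
f=grab('wrist','w8');t=grab('top','t8');s=telemetry.read_state();print(s['time_s'],s['tool_pos'],s['tool_rot'],s['contact_force'])
print(proj(f,[[.613,.0877,.068]]))
```

```text
12.9667 [ 0.61251125 -0.07125663  0.1227234 ] [ 7.07154393e-01  7.07059156e-01 -4.94594015e-05 -1.04648982e-04] [ 0.11887605  0.26898641 -7.20887442]
[[ 334.87077271 -195.33230024]]
```

View pics/w8.png

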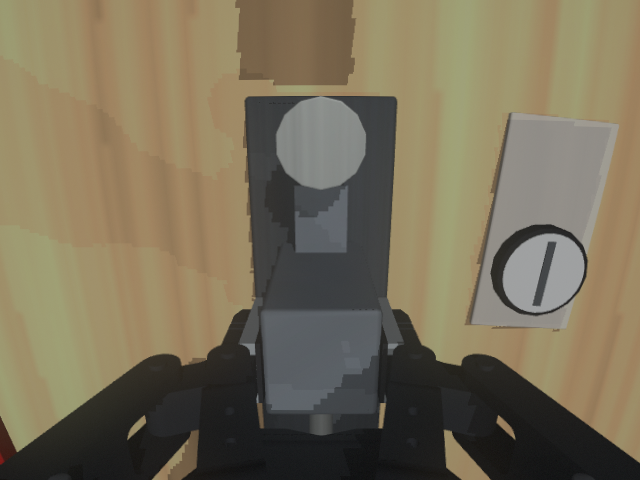

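The saddle disc is at (321,143) with radius about 45 px, ahead of the gripped block, and the jack hangs level about 8 mm up. The compass, on the right, is clear. I'll lower it 4 mm, slide forward 70 mm, then measure the boss against the saddle.

Request:
apply_moves(steps=[{"x":0,"y":0,"z":0.004,"rx":0,"ry":0,"rz":0,"grip":-1},{"x":0,"y":0,"z":0,"rx":0,"ry":0,"rz":0,"grip":-1},{"x":0,"y":0,"z":0,"rx":0,"ry":0,"rz":0,"grip":-1}])

```text
time_s: 13.22
tool_pos: [0.6125, -0.0711, 0.119]
tool_rot: [0.707, 0.707, 0.0, 0.0]
contact_force: [-0.4, 0.1, -7.4]
opening: 0.0368
gripper_force: 62.5
```

```bash
cat >> h.py <<'E'
def saddle(f,s,z):
    im=f['frame'].astype(int);sub=im[60:215,250:400]
    b=max(blob((sub.min(2)>95)&(sub.max(2)-sub.min(2)<28),250,60,500),key=lambda b:b[2])
    (u,v),r=cv2.minEnclosingCircle(b[3].astype(np.float32));T=R.from_quat(s['tool_rot']).as_matrix()
    return (u,v,r),T.T@(onz(f,(u,v),z)-s['tool_pos'])
E
python3 - <<'E'
from h import *
for i in range(3):
    f=grab('wrist','w9');s=telemetry.read_state();print(s['tool_pos'],s['contact_force'][2])
    c,p=saddle(f,s,.05);cam=ray(f,(320,240))[0];print(c,p,'depth',f['fx']*.016/c[2],cam[2])
E
```

```text
[ 0.61259903 -0.07110937  0.11907056] -7.340898997830996
(320.5, 142.5, 46.524288177490234) [ 0.06770108 -0.0017045   0.06906709] depth 0.13463440767006865 0.18904817579121108
[ 0.61263779 -0.07110534  0.11914017] -7.224977008668173
(320.5, 142.5, 46.524288177490234) [ 0.06769814 -0.00168845  0.06913619] depth 0.13463440767006865 0.18915321772746482
[ 0.61267483 -0.07109882  0.11918063] -7.711465299348877
(320.5, 142.5, 46.524288177490234) [ 0.06769351 -0.00167342  0.06917329] depth 0.13463440767006865 0.18921895688473103
```

Request:
apply_moves(steps=[{"x":0.01,"y":0,"z":0,"rx":0,"ry":0,"rz":0,"grip":-1},{"x":0.015,"y":0,"z":0,"rx":0,"ry":0,"rz":0,"grip":-1},{"x":0.015,"y":0,"z":0,"rx":0,"ry":0,"rz":0,"grip":-1},{"x":0.015,"y":0,"z":0,"rx":0,"ry":0,"rz":0,"grip":-1},{"x":0.015,"y":0,"z":0,"rx":0,"ry":0,"rz":0,"grip":-1},{"x":0.01,"y":0,"z":0,"rx":0,"ry":0,"rz":0,"grip":-1},{"x":0,"y":0,"z":0,"rx":0,"ry":0,"rz":0,"grip":-1},{"x":0,"y":0,"z":0,"rx":0,"ry":0,"rz":0,"grip":-1}])

```text
time_s: 14.03
tool_pos: [0.6125, 0.0102, 0.1189]
tool_rot: [0.707, 0.708, -0.0, 0.0]
contact_force: [-0.8, 0.8, -8.0]
opening: 0.0374
gripper_force: 62.6
```

```bash
cat >> h.py <<'E'
def boss(f,s):
    im=f['frame'].astype(int);sub=im[0:230,220:430];w=(sub.max(2)<95)
    T=R.from_quat(s['tool_rot']).as_matrix();o=[]
    for b in blob(w,220,0,800):
        (u,v),r=cv2.minEnclosingCircle(b[3].astype(np.float32))
        o.append((np.round([b[0],b[1],b[2],u,v,r],1),np.round(1000*(T.T@(onz(f,(u,v),.068)-s['tool_pos'])),1)))
    return o
E
python3 - <<'E'
from h import *
f=grab('wrist','w10');s=telemetry.read_state();print(s['time_s'],s['tool_pos'],s['contact_force'])
for o in boss(f,s):print(*o)
E
```

```text
14.0833 [0.61256825 0.0094165  0.11889901] [ 0.128729   -0.81687548 -8.24918231]
[ 315.9  204.3 6342.   317.5  163.5   97.7] [63.  -2.7 50.9]
[ 329.1  112.7 6908.   328.9  112.6   48.1] [78.   0.7 50.9]
```

View pics/w10.png

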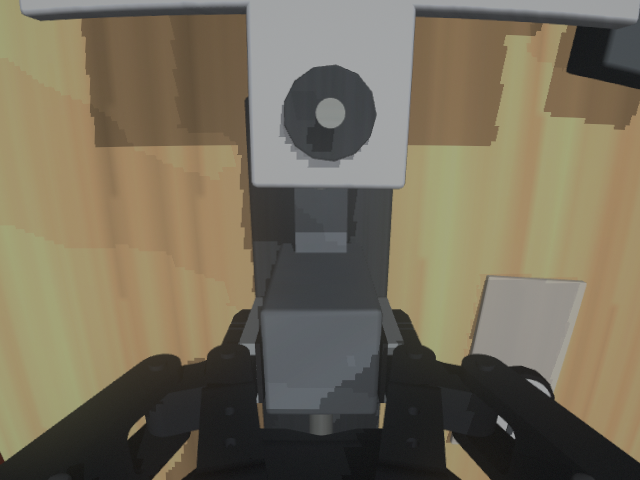

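The tongue and boss are visible: boss centre (330,113) with radius about 46 px, as expected at 68 mm height. Relative to the saddle it is 10.3 mm further along tool x and 2.4 mm along tool y. I've viewed my full allowance of pictures, so from here I work from numbers only.

Request:
apply_moves(steps=[{"x":0.005,"y":0.0012,"z":0,"rx":0,"ry":0,"rz":0,"grip":-1},{"x":0.0053,"y":0.0012,"z":0,"rx":0,"ry":0,"rz":0,"grip":-1},{"x":0,"y":0,"z":0,"rx":0,"ry":0,"rz":0,"grip":-1},{"x":0,"y":0,"z":0.002,"rx":0,"ry":0,"rz":0,"grip":-1},{"x":0,"y":0,"z":0.002,"rx":0,"ry":0,"rz":0,"grip":-1},{"x":0,"y":0,"z":0.001,"rx":0,"ry":0,"rz":0,"grip":-1},{"x":0,"y":0,"z":0,"rx":0,"ry":0,"rz":0,"grip":-1},{"x":0,"y":0,"z":0,"rx":0,"ry":0,"rz":0,"grip":-1}])

```text
time_s: 14.75
tool_pos: [0.6155, 0.0193, 0.1151]
tool_rot: [0.707, 0.707, 0.001, 0.0]
contact_force: [-2.8, 3.4, 4.8]
opening: 0.0372
gripper_force: 64.2
```

Run:
```python
from h import *
f=grab('wrist','w11');s=telemetry.read_state();print(s['time_s'],s['tool_pos'],s['tool_rot'],s['contact_force'])
for o in boss(f,s):print(*o)
```

```text
14.8 [0.61548945 0.01933309 0.11507199] [7.07309398e-01 7.06903795e-01 5.41008208e-04 3.85199888e-04] [-3.24840709  3.66280239  5.71924239]
[ 318.9  223.5 1669.   320.   223.5   70.2] [44.4 -1.8 47.1]
[ 318.4  144.6 6929.   318.8  144.5   47.9] [68.1 -2.1 47.1]
```

Boss at (68.1,-2.1) against saddle (67.7,-1.7), and the jack is on the table. Releasing it.

Request:
apply_moves(steps=[{"x":0,"y":0,"z":-0.0005,"rx":0,"ry":0,"rz":0,"grip":-0.05},{"x":0,"y":0,"z":0,"rx":0,"ry":0,"rz":0,"grip":0.1},{"x":0,"y":0,"z":0,"rx":0,"ry":0,"rz":0,"grip":0.4},{"x":0,"y":0,"z":0,"rx":0,"ry":0,"rz":0,"grip":0.4},{"x":0,"y":0,"z":0,"rx":0,"ry":0,"rz":0,"grip":0.4}])

```text
time_s: 15.22
tool_pos: [0.6151, 0.019, 0.1144]
tool_rot: [0.707, 0.707, 0.0, 0.0]
contact_force: [0.4, -0.0, -1.0]
opening: 0.06
gripper_force: 0.0
```

Run:
```python
from h import *
a=load('w11');f=grab('wrist','w12');s=telemetry.read_state();print(s['time_s'],s['tool_pos'],s['contact_force'],s['opening'])
for o in boss(f,s):print(*o)
# block top blob shift
for x in(a,f):
    im=x['frame'].astype(int);sub=im[300:420,255:390];m=(sub.min(2)>60)&(sub.max(2)-sub.min(2)<30)
    b=max(blob(m,255,300,200),key=lambda b:b[2]);print(np.round(b[:3],1),b[3].min(0),b[3].max(0))
```

```text
15.2667 [0.61502318 0.01906141 0.11436433] [-0.2343422  -0.02175261 -0.15119338] 0.05950183927591127
[ 320.1  223.2 1749.   321.5  218.5   70.5] [46.  -1.3 46.4]
[ 319.9  143.5 7033.   319.6  143.3   48.3] [68.4 -1.8 46.4]
[  321.    355.7 13161. ] [255 300] [389 419]
[  322.8   357.  13334. ] [262 300] [387 419]
```

Request:
apply_moves(steps=[{"x":0,"y":0,"z":-0.02,"rx":0,"ry":0,"rz":0,"grip":0.4},{"x":0,"y":0,"z":-0.02,"rx":0,"ry":0,"rz":0,"grip":0.4},{"x":0,"y":0,"z":-0.03,"rx":0,"ry":0,"rz":0,"grip":0.4},{"x":0,"y":0,"z":-0.03,"rx":0,"ry":0,"rz":0,"grip":-1},{"x":-0.022,"y":0,"z":0,"rx":0,"ry":0,"rz":0,"grip":-1},{"x":-0.022,"y":0,"z":0,"rx":0,"ry":0,"rz":0,"grip":-1},{"x":-0.022,"y":0,"z":0,"rx":0,"ry":0,"rz":0,"grip":-1},{"x":-0.022,"y":0,"z":0,"rx":0,"ry":0,"rz":0,"grip":-1},{"x":-0.022,"y":0,"z":0,"rx":0,"ry":0,"rz":0,"grip":-1},{"x":0,"y":0,"z":0,"rx":0,"ry":0,"rz":0,"grip":-1},{"x":0,"y":0,"z":0,"rx":0,"ry":0,"rz":0,"grip":-1},{"x":0,"y":0,"z":0,"rx":0,"ry":0,"rz":0,"grip":-1}])

```text
time_s: 16.27
tool_pos: [0.6148, -0.0905, 0.2143]
tool_rot: [0.707, 0.707, 0.0, -0.0]
contact_force: [0.2, 0.5, -0.8]
opening: 0.0
gripper_force: 0.0
```

Run:
```python
from h import *
f=grab('wrist','w13');grab('top','t13');grab('scene','s13');s=telemetry.read_state();p=s['tool_pos'];print(s['time_s'],p,s['tool_rot'],s['opening'],s['contact_force'])
# predicted tool-frame landmarks: block top centre at tool x=+110
im=f['frame'].astype(int);sub=im[0:280,180:460]
for b in blob((sub.min(2)>60)&(sub.max(2)-sub.min(2)<30),180,0,700): print(np.round(b[:3],1),b[3].min(0),b[3].max(0))
T=R.from_quat(s['tool_rot']).as_matrix()
for n,q in dict(block=(.110,0,.078),paddle=(0,0,.085),boss=(.177,0,.068)).items():
    w=p+T@np.array([q[0],q[1],0]);w[2]=q[2];print(n,proj(f,w))
sub=im[220:330,250:400].max(2);print([(np.round(b[:3],1),b[3].min(0),b[3].max(0)) for b in blob(sub<45,250,220,100)])
```

```text
16.4167 [ 0.61494755 -0.08975735  0.21432999] [ 7.06906654e-01  7.07306838e-01  7.75035520e-05 -1.16863256e-04] -8.423026741693373e-05 [-0.162052   -0.55421598  0.0496527 ]
[452.  200.7 714. ] [442 173] [459 226]
[ 286.8  202.4 1264. ] [277 170] [298 258]
[ 339.6  176.3 6377. ] [310  96] [368 256]
[ 443.8  165.2 3081. ] [423  86] [459 242]
[ 322.5   45.6 6709. ] [284   0] [361  90]
block [[323.82534853  46.33412965]]
paddle [[323.75341033 264.62978809]]
boss [[323.69521647 -95.55754927]]
[(array([348.2, 314.9, 174. ]), array([341, 309]), array([357, 320])), (array([294.1, 318.7, 255. ]), array([283, 309]), array([301, 329])), (array([ 320.6,  271.1, 2054. ]), array([293, 234]), array([352, 329]))]
```

Request:
apply_moves(steps=[{"x":0,"y":0,"z":0.02,"rx":0,"ry":0,"rz":0,"grip":-1},{"x":0,"y":0,"z":0.015,"rx":0,"ry":0,"rz":0,"grip":-1},{"x":-0.001,"y":0,"z":0.005,"rx":0,"ry":0,"rz":0,"grip":-1},{"x":-0.001,"y":0,"z":0.005,"rx":0,"ry":0,"rz":0,"grip":-1},{"x":-0.001,"y":0,"z":0.005,"rx":0,"ry":0,"rz":0,"grip":-1},{"x":-0.001,"y":0,"z":0.005,"rx":0,"ry":0,"rz":0,"grip":-1}])

```text
time_s: 16.92
tool_pos: [0.6155, -0.0948, 0.1601]
tool_rot: [0.707, 0.707, 0.0, 0.001]
contact_force: [-0.1, -0.5, 3.0]
opening: -0.0003
gripper_force: 1.3
```

Request:
apply_moves(steps=[{"x":-0.001,"y":0,"z":0.005,"rx":0,"ry":0,"rz":0,"grip":-1},{"x":-0.001,"y":0,"z":0.005,"rx":0,"ry":0,"rz":0,"grip":-1},{"x":-0.001,"y":0,"z":0.005,"rx":0,"ry":0,"rz":0,"grip":-1},{"x":-0.001,"y":0,"z":0.005,"rx":0,"ry":0,"rz":0,"grip":-1},{"x":-0.001,"y":0,"z":0.005,"rx":0,"ry":0,"rz":0,"grip":-1},{"x":0,"y":0,"z":0.005,"rx":0,"ry":0,"rz":0,"grip":-1},{"x":0,"y":0,"z":0,"rx":0,"ry":0,"rz":0,"grip":-1}])

```text
time_s: 17.5
tool_pos: [0.6158, -0.101, 0.13]
tool_rot: [0.707, 0.707, 0.0, 0.002]
contact_force: [0.3, -3.5, 8.8]
opening: -0.0003
gripper_force: 4.0
```

Request:
apply_moves(steps=[{"x":0,"y":0,"z":0.004,"rx":0,"ry":0,"rz":0,"grip":-1},{"x":0,"y":0,"z":0.003,"rx":0,"ry":0,"rz":0,"grip":-1},{"x":0,"y":0,"z":0.002,"rx":0,"ry":0,"rz":0,"grip":-1},{"x":0,"y":0,"z":0,"rx":0,"ry":0,"rz":0,"grip":-1},{"x":0,"y":0,"z":0,"rx":0,"ry":0,"rz":0,"grip":-1}])

```text
time_s: 17.92
tool_pos: [0.616, -0.1013, 0.122]
tool_rot: [0.707, 0.707, 0.0, 0.002]
contact_force: [-1.0, -4.5, 8.1]
opening: 0.0001
gripper_force: 4.3
```

Request:
apply_moves(steps=[{"x":0,"y":0,"z":0.002,"rx":0,"ry":0,"rz":0,"grip":-1},{"x":0,"y":0,"z":0.001,"rx":0,"ry":0,"rz":0,"grip":-1},{"x":0,"y":0,"z":0,"rx":0,"ry":0,"rz":0,"grip":-1},{"x":0,"y":0,"z":0,"rx":0,"ry":0,"rz":0,"grip":-1}])

```text
time_s: 18.25
tool_pos: [0.6161, -0.1015, 0.1191]
tool_rot: [0.708, 0.707, 0.0, 0.002]
contact_force: [-1.0, -6.2, 8.8]
opening: 0.0003
gripper_force: 4.5
```

Run:
```python
from h import *
f=grab('wrist','w14');grab('scene','s14');s=telemetry.read_state();p=s['tool_pos'];print(s['time_s'],p,s['contact_force'],s['wrist_torque'])
```

```text
18.35 [ 0.61604301 -0.10153614  0.1191559 ] [-1.67926975 -5.76330613  9.13270624] [-1.15060755  0.24536892  0.05912296]
```

Request:
apply_moves(steps=[{"x":-0.003,"y":0,"z":0.001,"rx":0,"ry":0,"rz":0,"grip":-1},{"x":0,"y":0,"z":0.001,"rx":0,"ry":0,"rz":0,"grip":-1},{"x":0,"y":0,"z":0,"rx":0,"ry":0,"rz":0,"grip":-1},{"x":0,"y":0,"z":0,"rx":0,"ry":0,"rz":0,"grip":-1}])

```text
time_s: 18.68
tool_pos: [0.6161, -0.1029, 0.1169]
tool_rot: [0.707, 0.707, 0.001, 0.001]
contact_force: [-1.1, 0.3, 8.7]
opening: 0.0002
gripper_force: 4.5
```

Request:
apply_moves(steps=[{"x":0,"y":0,"z":0.001,"rx":0,"ry":0,"rz":0,"grip":-1},{"x":0,"y":0,"z":0.001,"rx":0,"ry":0,"rz":0,"grip":-1},{"x":0,"y":0,"z":0,"rx":0,"ry":0,"rz":0,"grip":-1},{"x":0,"y":0,"z":0,"rx":0,"ry":0,"rz":0,"grip":-1}])

```text
time_s: 19.02
tool_pos: [0.6162, -0.103, 0.1162]
tool_rot: [0.707, 0.707, 0.001, 0.001]
contact_force: [-5.4, 1.4, 17.3]
opening: 0.0004
gripper_force: 9.1
```

Run:
```python
from h import *
f=grab('wrist','w15');g=grab('scene','s15');s=telemetry.read_state();p=s['tool_pos'];print(s['time_s'],p,s['contact_force'],s['wrist_torque'])
# boss in scene before/after
for n in('scene0','s13','s14','s15'):
    x=load(n);im=x['frame'].astype(int);sub=im[205:245,330:370]
    for b in blob(sub.max(2)<110,330,205,30): print(n,np.round(b[:3],1))
x=load('scene0');print(proj(x,[[.614,.0875,.068],[.614,.0875,.084]]))
```

```text
19.1167 [ 0.61621845 -0.10298332  0.11619212] [-5.08391269  1.94517781 17.58982425] [0.32860289 0.89366086 0.02552545]
scene0 [363.3 231.6 150. ]
scene0 [349.  223.4  33. ]
scene0 [336.9 219.5  99. ]
scene0 [361.1 209.3  50. ]
s13 [350.2 236.7 438. ]
s13 [349.  223.4  33. ]
s13 [336.8 219.5  93. ]
s13 [360.7 209.   42. ]
s14 [348.9 231.9 643. ]
s15 [343.3 239.6 271. ]
s15 [349.4 218.2  31. ]
s15 [353. 226. 385.]
[[348.60807837 222.25714853]
 [348.89295945 217.38508129]]
```

The boss rose 5.2 px in the scene view, against 4.9 px expected for 16 mm, and the stop is felt at 17 N, so the handle is all the way down. Now I'll let it rise fully and check that the jack has not shifted.

Request:
apply_moves(steps=[{"x":0,"y":0,"z":-0.004,"rx":0,"ry":0,"rz":0,"grip":-1},{"x":0,"y":0,"z":-0.004,"rx":0,"ry":0,"rz":0,"grip":-1},{"x":0.001,"y":0,"z":-0.005,"rx":0,"ry":0,"rz":0,"grip":-1},{"x":0.001,"y":0,"z":-0.005,"rx":0,"ry":0,"rz":0,"grip":-1},{"x":0.001,"y":0,"z":-0.005,"rx":0,"ry":0,"rz":0,"grip":-1},{"x":0.001,"y":0,"z":-0.005,"rx":0,"ry":0,"rz":0,"grip":-1},{"x":0.001,"y":0,"z":-0.005,"rx":0,"ry":0,"rz":0,"grip":-1},{"x":0.001,"y":0,"z":-0.005,"rx":0,"ry":0,"rz":0,"grip":-1},{"x":0.001,"y":0,"z":-0.005,"rx":0,"ry":0,"rz":0,"grip":-1},{"x":0.001,"y":0,"z":-0.005,"rx":0,"ry":0,"rz":0,"grip":-1},{"x":0.001,"y":0,"z":-0.005,"rx":0,"ry":0,"rz":0,"grip":-1},{"x":0.001,"y":0,"z":-0.006,"rx":0,"ry":0,"rz":0,"grip":-1},{"x":0.002,"y":0,"z":-0.02,"rx":0,"ry":0,"rz":0,"grip":-1},{"x":0,"y":0,"z":-0.022,"rx":0,"ry":0,"rz":0,"grip":-1},{"x":0,"y":0,"z":0,"rx":0,"ry":0,"rz":0,"grip":-1},{"x":0,"y":0,"z":0,"rx":0,"ry":0,"rz":0,"grip":-1},{"x":0,"y":0,"z":0,"rx":0,"ry":0,"rz":0,"grip":-1},{"x":0,"y":0,"z":0,"rx":0,"ry":0,"rz":0,"grip":-1}])

```text
time_s: 20.62
tool_pos: [0.6141, -0.0908, 0.2129]
tool_rot: [0.707, 0.707, -0.001, -0.001]
contact_force: [-1.2, -0.2, -0.2]
opening: 0.0
gripper_force: 0.0
```

Run:
```python
from h import *
f=grab('wrist','w16');g=grab('scene','s16');grab('top','t16');s=telemetry.read_state();p=s['tool_pos'];print(s['time_s'],p,s['contact_force'])
for n in('w13','w16'):
    im=load(n)['frame'].astype(int);sub=im[0:120,200:440];b=max(blob((sub.min(2)>60)&(sub.max(2)-sub.min(2)<30),200,0,700),key=lambda b:b[2]);print(n,np.round(b[:3],1))
    sub=im[200:330,270:380].max(2);b=max(blob(sub<45,270,200,100),key=lambda b:b[2]);print(' pad',np.round(b[:3],1),b[3].min(0),b[3].max(0))
for n in('s13','s16'):
    im=load(n)['frame'].astype(int);print(n,[np.round(b[:3],1) for b in blob(im[205:245,330:370].max(2)<110,330,205,30)])
a,b=[cv2.cvtColor(load(n)['frame'],cv2.COLOR_BGR2GRAY).astype(np.float32)[0:100,240:400] for n in('w13','w16')]
print('shift',cv2.phaseCorrelate(a,b,cv2.createHanningWindow(a.shape[::-1],cv2.CV_32F)))
print((load('w16')['tvec'],load('w13')['tvec']))
```

```text
20.7667 [ 0.61428062 -0.09071548  0.2130815 ] [0.61389601 0.51759572 0.07300437]
w13 [ 322.5   45.6 6709. ]
 pad [ 320.6  271.1 2054. ] [293 234] [352 329]
w16 [ 324.7   45.  6739. ]
 pad [ 321.3  270.2 2178. ] [289 234] [360 329]
s13 [array([350.2, 236.7, 438. ]), array([349. , 223.4,  33. ]), array([336.8, 219.5,  93. ]), array([360.7, 209. ,  42. ])]
s16 [array([350.2, 236.7, 439. ]), array([348.9, 223.5,  31. ]), array([336.8, 219.5,  96. ]), array([360.7, 209.1,  41. ])]
shift ((1.7357247249699412, -0.5852266879225354), 0.9336638736724854)
(array([-0.61228703, -0.09893352,  0.26672229]), array([-0.61349198, -0.09849   ,  0.26691816]))
```

The jack is unmoved within 1 mm, the handle is back up and the plate is level. Second press, and hold.

Request:
apply_moves(steps=[{"x":0,"y":0,"z":0.02,"rx":0,"ry":0,"rz":0,"grip":-1},{"x":0,"y":0,"z":0.015,"rx":0,"ry":0,"rz":0,"grip":-1},{"x":-0.001,"y":0,"z":0.005,"rx":0,"ry":0,"rz":0,"grip":-1},{"x":-0.001,"y":0,"z":0.005,"rx":0,"ry":0,"rz":0,"grip":-1},{"x":-0.001,"y":0,"z":0.005,"rx":0,"ry":0,"rz":0,"grip":-1},{"x":-0.002,"y":0,"z":0.005,"rx":0,"ry":0,"rz":0,"grip":-1},{"x":-0.002,"y":0,"z":0.005,"rx":0,"ry":0,"rz":0,"grip":-1},{"x":-0.001,"y":0,"z":0.005,"rx":0,"ry":0,"rz":0,"grip":-1},{"x":-0.001,"y":0,"z":0.005,"rx":0,"ry":0,"rz":0,"grip":-1},{"x":-0.001,"y":0,"z":0.005,"rx":0,"ry":0,"rz":0,"grip":-1},{"x":-0.001,"y":0,"z":0.005,"rx":0,"ry":0,"rz":0,"grip":-1},{"x":-0.001,"y":0,"z":0.005,"rx":0,"ry":0,"rz":0,"grip":-1},{"x":0,"y":0,"z":0.005,"rx":0,"ry":0,"rz":0,"grip":-1},{"x":0,"y":0,"z":0.004,"rx":0,"ry":0,"rz":0,"grip":-1},{"x":0,"y":0,"z":0.003,"rx":0,"ry":0,"rz":0,"grip":-1},{"x":0,"y":0,"z":0.002,"rx":0,"ry":0,"rz":0,"grip":-1},{"x":0,"y":0,"z":0.0025,"rx":0,"ry":0,"rz":0,"grip":-1},{"x":0,"y":0,"z":0,"rx":0,"ry":0,"rz":0,"grip":-1},{"x":0,"y":0,"z":0,"rx":0,"ry":0,"rz":0,"grip":-1},{"x":0,"y":0,"z":0,"rx":0,"ry":0,"rz":0,"grip":-1}])

```text
time_s: 22.43
tool_pos: [0.6161, -0.1046, 0.1161]
tool_rot: [0.707, 0.707, 0.0, 0.002]
contact_force: [-8.2, -5.9, 19.8]
opening: 0.0
gripper_force: 9.9
```

Run:
```python
from h import *
g=grab('scene','s17');grab('wrist','w17');s=telemetry.read_state();print(s['time_s'],s['tool_pos'],s['contact_force'])
im=g['frame'].astype(int);print([np.round(b[:3],1) for b in blob(im[205:245,330:370].max(2)<110,330,205,30)])
a,b=[cv2.cvtColor(load(n)['frame'],cv2.COLOR_BGR2GRAY).astype(np.float32)[0:200,240:400] for n in('w15','w17')]
print('shift',cv2.phaseCorrelate(a,b,cv2.createHanningWindow(a.shape[::-1],cv2.CV_32F)))
```

```text
22.5333 [ 0.61605564 -0.10460259  0.11608748] [-9.19215185 -4.73951938 19.55662401]
[array([343.3, 239.7, 270. ]), array([349.3, 218.1,  30. ]), array([353., 226., 386.])]
shift ((0.496099761684647, -5.405074709301999), 0.9520177593231202)
```

```bash
python3 -c "
from workcell import job;print(job.sign_off())"
```

```text
the job is handed in; nothing more can be done
None
```

I pressed the three keys in order and set the jack under the lift point. I pumped it once fully, then handed the job in at about 22.5 s, holding the handle down at 20 N with the plate raised. Two caveats: the keys stopped about 4 mm higher than the listed heights imply, though the spring forces match full travel, and I viewed 11 pictures, one over the limit.

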